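# Make up the two analyser kits

### The job

Make up two kits for the blood analyser from the stock on the bench: in the three-bay tray put the tallest bottle (in the middle bay), the steel jar and the small six-tube rack; in the two-bay tray put the shortest bottle and the small carton. Every bay gets one thing, standing upright on the bay's floor, set down and not dropped. The middle-sized bottle stays in the stock; do not disturb it, the brass pot or the scanner.

Things in the scene. Friction and masses are not known exactly. Their poses are not given: they have to be found in the camera images.
- tray_three: Grey plastic kit tray with three bays in a row, fixed to the bench. Outside 90 mm (its x) by 260 mm (its y) by 18 mm high; walls, dividers and floor 5 mm thick. Each bay is 80 by 80 mm inside and 13 mm deep; the bay centres lie at y = -85, 0 and +85 mm on the tray's y axis. Origin at the centre of its underside, on the bench; the bay floors are 5 mm above it.
- tray_two: Grey plastic kit tray with two bays, fixed to the bench. Outside 90 mm (its x) by 175 mm (its y) by 18 mm high; walls, divider and floor 5 mm thick. Each bay is 80 by 80 mm inside and 13 mm deep; the bay centres lie at y = -42.5 and +42.5 mm on the tray's y axis. Origin at the centre of its underside, on the bench; the bay floors are 5 mm above it.
- bottle_tall: The tallest of three white plastic bottles of one diameter with grey screw caps: height 130 mm, body diameter 46 mm and straight up to 102 mm, above it a shoulder and a cap of diameter 33 mm. Loose, at the start upright on the bench. Origin at the centre of its underside, z up. Goes into the middle bay of the three-bay tray.
- bottle_short: The shortest of three white plastic bottles of one diameter with grey screw caps: height 74 mm, body diameter 46 mm and straight up to 46 mm, above it a shoulder and a cap of diameter 33 mm. Loose, at the start upright on the bench. Origin at the centre of its underside, z up. Goes into the two-bay tray.
- bottle_middle: The middle-sized of three white plastic bottles of one diameter with grey screw caps: height 102 mm, body diameter 46 mm and straight up to 74 mm, above it a shoulder and a cap of diameter 33 mm. Loose, at the start upright on the bench. Origin at the centre of its underside, z up. Stays where it is.
- jar: Round stainless steel jar, body diameter 58 mm up to 52 mm height, then a closed lid of diameter 60 mm (rigid with it) and a small knob; 73 mm high over the knob. Loose, at the start upright on the bench. Origin at the centre of its underside, z up. Goes into the three-bay tray.
- rack: Small rack of sample tubes, one rigid piece: an aluminium block 36 mm (its x) by 60 mm (its y) by 52 mm high, out of which stand six tubes with mauve caps, 76 mm high in all. Grip it across the 36 mm, on the block. Loose, at the start upright on the bench. Origin at the centre of its underside, z up. Goes into the three-bay tray.
- carton: Small closed brown carton with a pale band, rigid: 36 mm (its x) by 60 mm (its y) by 62 mm high. Grip it across the 36 mm. Loose, at the start standing on the bench. Origin at the centre of its underside, z up. Goes into the two-bay tray.
- pot: Bystander: round brass pot, largest diameter 84 mm, 80 mm high, loose, to be left alone. Origin at the centre of its underside, z up. 
- scanner: Bystander: black barcode scanner on a grey foot of 75 by 100 mm, 113 mm high, loose, to be left alone. Origin at the centre of its underside, z up. 
Mind the look-alikes: they are no part of the job. Of the things shaped like the carton, the brown one is meant. What is shaped like the bottle_short but green or turquoise is not meant.

How it is judged:
By the outcome, as a careful person would: the job done as asked, in the order asked, and still so for the second after the job is handed in, with the robot touching nothing.
It also fails if it takes over 141 s, if anything falls off the work surface, if the arm or the gripper's body presses on something with over 40 N, if the wrist force passes 120 N, or if a joint passes its speed limit or range.

### The arm

A 6-joint arm with a two-finger parallel gripper is mounted at the origin on the work surface. World frame = base frame: x ahead of the robot, y to its left, z up, the work surface at z = 0. Lengths are in m, angles in degrees, forces in N, time in s.
With the tool pointing down it reaches from about 0.275 to 0.725 m from the base axis. Payload 5.6 kg.
Tool frame: the origin (TCP) lies at the very end of the fingers, on their centre line; the grasp point (between the pads) lies 19 mm behind it; z points along the fingers, y is the line along which they close (so a half turn about z gives the same grasp; the last joint's range is limited). The gripper opens to 85 mm and grips with 20 to 120 N. Pads are 22 mm wide; open, the fingers measure 114 mm over their backs; the gripper's body (76 mm by 85 mm) begins 54 mm behind the grasp point. The pads swing forward as they close: fully open they stand 13 mm farther back than shut.
Start: joints at [-57.491, 14.616, 6.199, 0, -81.583, -16.306], TCP at [0.153, -0.528, 0.231] pointing down, gripper open.
Joint ranges: [-168.99, 168.99], [-69.2, 112.95], [-62.41, 85.93], [-164.36, 98.24], [-168.68, -3.75], [-174.98, 174.98]. Speed limits (degrees/s): [147.25, 147.25, 180, 180, 180, 180].

### API

Orientations are given as [roll, pitch, yaw] about the fixed x, y, z axes, in that order (R = Rz(yaw) Ry(pitch) Rx(roll)).
In Python, from plant import bot gives the robot as it stands.
- The arm moves only by the tool servo_tool, never from a script. Its argument "series" is text: rows parted by semicolons, each of 6 numbers parted by spaces: the shift along the tool's x, y, z in m, then the turn, a rotation vector about the tool's x, y, z in rad. In form: dx dy dz wx wy wz; .... A call has 1 to 10 rows; each row is the pose to reach, as a shift and turn from the pose commanded when the call began, along the tool's axes at that moment; what a row does not reach only later rows make up. A row lasts 1/12 s, in which the tool goes at most 41.7 mm and 7.16 degrees, less where a joint would pass 70% of its speed; a pose out of reach is approached as far as the arm can. A call with a gripper value outside its range is refused whole. "claw" is the finger opening in m, from 0 to 0.0854, set as the call begins (left out, the last holds). The fingers move at their own pace and stop on an object; "grip_force" is the grip in N (left out, the last holds). Time passes only in rows, so rows that repeat a pose let the fingers close. It gives the time, the measured TCP pose, the force, the opening and the grip force at its end, in the units of the state.
- bot.observe(): the state, without advancing time (a new reading comes with each control period).
- bot.read_camera(name): name is "scene" or "side" or "wrist"; returns the picture (420x560x3 uint8, red, green, blue); there is no depth.
- bot.camera_model(name): a dict with "fovy" (degrees; the focal length in pixels is half the picture's height over the tangent of half this angle, whatever the lens; pixels are square), "cx", "cy" (the principal point, pixels), "rvec" (rotation vector, rad) and "tvec" (3), from world to camera coordinates, as OpenCV has them. Camera axes: x right, y down, z forward; pixel columns grow to the right and rows downward; lengths in m; the calibration is good to about 2 mm. A picture is of the moment at which its call begins: read the wrist's pose just before it. camera_model takes no time and is no camera call; for the wrist camera it gives the pose at the moment of the call.
- bot.close_job(): hands the job in; it is judged then, once.
The state is a dict: "time_s": time; "joints": joint angles; "dq": joint speeds; "tau": joint torques, N m; "tool_pos": TCP position; "ee_rot": TCP orientation; "contact_force": force on the tool from outside, world axes, zero at the start; "torque": the same for the moment, N m; "finger_gap": opening from 0.0 (shut) to 1.0 (fully open); "grasp_force": force on a finger pad.
Only numpy, scipy, OpenCV 4.12 (cv2) and the standard library are available. Lean on these libraries where they do the work, as an engineer would, in place of code of your own. Each camera call takes 0.05 s, during which the arm holds its last target. There are 200 camera calls.

## Working session

There is one attempt and no reset: what is moved stays moved. The work goes in short steps, Python scripts to look and compute and a tool call to move; the robot and the scene stay as the last step left them, time stands still between calls to the robot, and variables do not carry over. Pictures are saved under pics/ and viewed, at most 14 in all, crops included, and the job is handed in when it is done.

Besides the shell and the picture viewer there is one more tool, called after "Emit:" as name(argument=value, ...) on one line, values as JSON. servo_tool: Moves the arm, as the interface text tells. Its arguments: {"type":"object","properties":{"series":{"type":"string"},"claw":{"type":"number"},"grip_force":{"type":"number"}},"required":["series"]}

```bash
mkdir -p pics; ls
cat > h.py <<'E'
import numpy as np, cv2
from plant import bot
from scipy.spatial.transform import Rotation as R
def cam(n):
    m=bot.camera_model(n); im=bot.read_camera(n)
    return im,m
def KRT(m,h=420):
    f=h/2/np.tan(np.radians(m['fovy'])/2)
    K=np.array([[f,0,m['cx']],[0,f,m['cy']],[0,0,1.]])
    return K,R.from_rotvec(np.ravel(m['rvec'])).as_matrix(),np.ravel(m['tvec'])
def ray(m,u,v):
    K,r,t=KRT(m); d=r.T@np.linalg.solve(K,[u,v,1.]); return -r.T@t,d/np.linalg.norm(d)
def onz(m,u,v,z):
    c,d=ray(m,u,v); return c+d*(z-c[2])/d[2]
def proj(m,P):
    K,r,t=KRT(m); p=(r@np.atleast_2d(P).T).T+t; p=p@K.T; return p[:,:2]/p[:,2:]
def save(n,im): cv2.imwrite('pics/'+n+'.png',im[:,:,::-1])
E
python3 - <<'E'
from h import *
for n in ['scene','side','wrist']:
    im,m=cam(n); save(n+'0',im); np.save(n+'0.npy',m,allow_pickle=True); print(n,m, ray(m,280,210))
print(bot.observe())
E
```

```text
pics
scene {'fovy': 52.99965620713285, 'cx': 276.3199937486001, 'cy': 205.0978441736212, 'rvec': array([ 2.51325235,  0.63183863, -0.16936203]), 'tvec': array([-0.43013939, -0.1768277 ,  1.28934   ])} (array([ 0.76426915, -0.53788016,  1.00262812]), array([-0.23071735,  0.46732445, -0.85345027]))
side {'fovy': 56.50456341354481, 'cx': 282.37146767108885, 'cy': 213.84244070373995, 'rvec': array([ 0.06371177, -2.78986949,  1.42591464]), 'tvec': array([0.47897341, 0.04035611, 1.2902578 ])} (array([0.4470513 , 1.04050959, 0.78313108]), array([ 0.03182599, -0.81543867, -0.57796788]))
wrist {'fovy': 62.36877445869209, 'cx': 279.5088183406468, 'cy': 212.62342356278364, 'rvec': array([-1.78216647, -2.37449397, -0.31555354]), 'tvec': array([ 0.54939655, -0.0339363 ,  0.37914471])} (array([ 0.09067001, -0.54653935,  0.3739153 ]), array([ 0.24154393,  0.07368654, -0.96758815]))
{'time_s': 0.15, 'joints': array([-5.74898207e+01,  1.46452236e+01,  6.14750115e+00, -1.95383036e-02,
       -8.15830070e+01, -1.63067700e+01]), 'dq': array([ 0.00482365, -0.06701675,  0.20982914,  0.08138526, -0.00361707,
       -0.02708134]), 'tau': array([-3.14985198e-03, -3.86936367e+01,  2.38081437e+01,  5.36679134e+00,
       -4.55209985e-03, -1.73971642e-05]), 'tool_pos': array([ 0.15341996, -0.52778226,  0.23060446]), 'ee_rot': array([ 1.79917092e+02, -4.12091496e-03, -1.63799461e+02]), 'contact_force': array([0.59701449, 0.89043824, 0.18137885]), 'torque': array([ 0.02265883,  0.00669121, -0.04229738]), 'grasp_force': 0.0, 'finger_gap': 0.9947773167625371}
```

View pics/scene0.png

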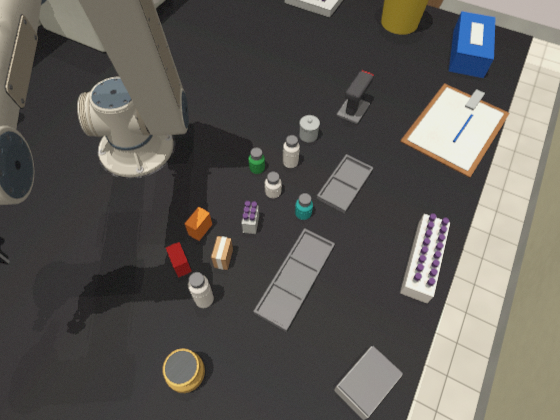

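View pics/side0.png

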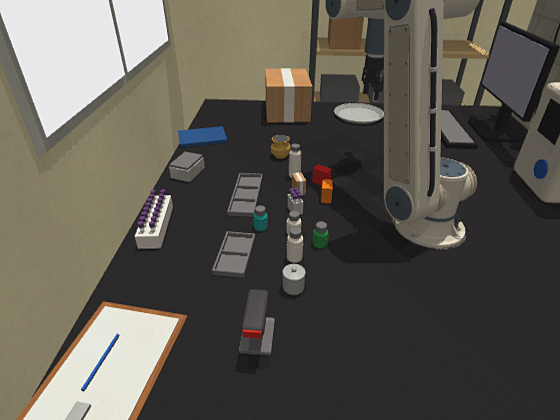

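Run:
```python
from h import *
ms=np.load('scene0.npy',allow_pickle=True).item(); md=np.load('side0.npy',allow_pickle=True).item()
def tri(a,b):
    c1,d1=ray(ms,*a);c2,d2=ray(md,*b)
    A=np.stack([d1,-d2],1); s=np.linalg.lstsq(A,c2-c1,rcond=None)[0]
    p,q=c1+s[0]*d1,c2+s[1]*d2
    return np.round((p+q)/2,3),round(np.linalg.norm(p-q),4)
for n,a,b in [('B near pot cap',(197,279),(295,148)),('B (291,152) cap',(292,141),(295,234)),('B(273,185) cap',(273,177),(294,215)),('jar knob',(309,119),(294,269)),('rack',(250,208),(295,192)),('carton top',(222,243),(299,177)),('green',(257,153),(321,227)),('turq',(305,199),(260,210)),('orange',(197,217),(327,183)),('pot',(182,368),(281,140))]:
    print(n,*tri(a,b))
for n,cs in [('t3',[(302,230),(334,238),(288,327),(255,310)]),('t2',[(348,156),(373,170),(347,210),(318,190)])]:
    print(n,[np.round(onz(ms,u,v,0.018)[:2],3) for u,v in cs])
```

```text
B near pot cap [ 0.446 -0.302  0.12 ] 0.0022
B (291,152) cap [0.439 0.179 0.091] 0.0035
B(273,185) cap [0.444 0.058 0.069] 0.004
jar knob [0.439 0.298 0.069] 0.0013
rack [ 0.442 -0.062  0.077] 0.0025
carton top [ 0.428 -0.179  0.067] 0.0021
green [0.362 0.112 0.066] 0.0051
turq [0.552 0.035 0.068] 0.0043
orange [ 0.33  -0.145  0.065] 0.0041
pot [ 0.509 -0.469  0.072] 0.0083
t3 [array([ 0.579, -0.026]), array([ 0.664, -0.008]), array([ 0.664, -0.273]), array([ 0.576, -0.274])]
t2 [array([0.588, 0.265]), array([0.673, 0.251]), array([0.66 , 0.089]), array([0.562, 0.111])]
```

Emit:
servo_tool(series="-0.41 0.275 -0.09 0 0 0.283;-0.41 0.275 -0.09 0 0 0.283;-0.41 0.275 -0.09 0 0 0.283;-0.41 0.275 -0.09 0 0 0.283;-0.41 0.275 -0.09 0 0 0.283;-0.41 0.275 -0.09 0 0 0.283;-0.41 0.275 -0.09 0 0 0.283;-0.41 0.275 -0.09 0 0 0.283;-0.41 0.275 -0.09 0 0 0.283;-0.41 0.275 -0.09 0 0 0.283")

```text
time_s: 0.98
tool_pos: [0.4122, -0.2181, 0.305]
ee_rot: [180.0, 0.0, -180.0]
contact_force: [1.3, -0.3, 0.3]
finger_gap: 0.996
grasp_force: 0.0
```

Emit:
servo_tool(series="-0.058 0.068 -0.015 0 0 0;-0.058 0.068 -0.015 0 0 0;-0.058 0.068 -0.015 0 0 0;-0.058 0.068 -0.015 0 0 0;-0.058 0.068 -0.015 0 0 0;-0.058 0.068 -0.015 0 0 0")

```text
time_s: 1.48
tool_pos: [0.4689, -0.1528, 0.3194]
ee_rot: [-180.0, -0.0, 179.9]
contact_force: [-0.1, -0.5, 1.3]
finger_gap: 1.0
grasp_force: 0.0
```

Run:
```python
from h import *
im,m=cam('wrist'); save('w1',im); np.save('w1.npy',m,allow_pickle=True); print(bot.observe()['tool_pos'],bot.observe()['ee_rot'])
```

```text
[ 0.46879684 -0.15301644  0.31948299] [-1.79991307e+02 -1.99093143e-02  1.79913305e+02]
```

Emit:
servo_tool(series="0 0.3 0 0 0 0;0 0.3 0 0 0 0;0 0.3 0 0 0 0;0 0.3 0 0 0 0;0 0.3 0 0 0 0;0 0.3 0 0 0 0;0 0.3 0 0 0 0;0 0.3 0 0 0 0;0 0.3 0 0 0 0;0 0.3 0 0 0 0")

```text
time_s: 2.37
tool_pos: [0.4696, 0.1471, 0.3195]
ee_rot: [-180.0, -0.0, 180.0]
contact_force: [0.5, -1.1, -0.8]
finger_gap: 1.003
grasp_force: 0.0
```

Run:
```python
from h import *
im,m=cam('wrist'); save('w2',im); np.save('w2.npy',m,allow_pickle=True); print(bot.observe()['tool_pos'],bot.observe()['ee_rot'])
a=cv2.imread('pics/w1.png'); b=cv2.imread('pics/w2.png')
```

```text
[0.46966412 0.14648166 0.31975304] [-1.79983406e+02  1.49840866e-02  1.79914752e+02]
```

View pics/w1.png

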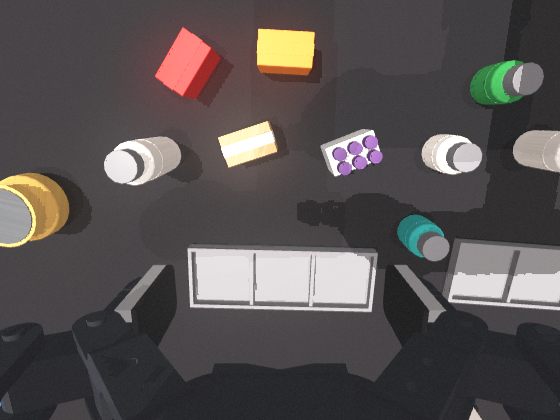

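View pics/w2.png

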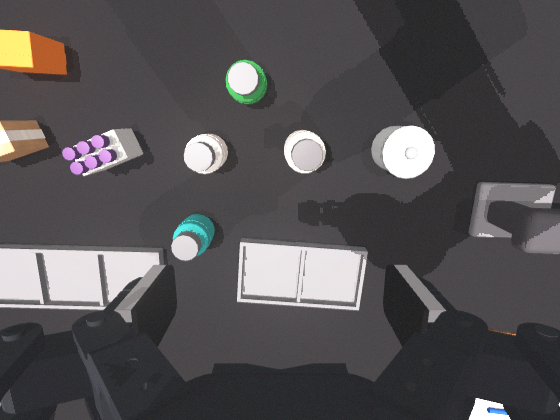

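```bash
cat > m.py <<'E'
from h import *
L=lambda n:(cv2.imread(f'pics/{n}.png')[:,:,::-1].copy(),np.load(f'{n}.npy',allow_pickle=True).item())
def tri(m1,a,m2,b):
    c1,d1=ray(m1,*a);c2,d2=ray(m2,*b)
    s=np.linalg.lstsq(np.stack([d1,-d2],1),c2-c1,rcond=None)[0]
    p,q=c1+s[0]*d1,c2+s[1]*d2
    return np.round((p+q)/2,4),round(float(np.linalg.norm(p-q)),4)
def hough(im,box,r,k=4):
    x,y,X,Y=box; g=cv2.resize(cv2.cvtColor(im[y:Y,x:X],cv2.COLOR_RGB2GRAY),None,fx=k,fy=k,interpolation=cv2.INTER_CUBIC)
    c=cv2.HoughCircles(cv2.GaussianBlur(g,(5,5),0),cv2.HOUGH_GRADIENT,1,20,param1=80,param2=15,minRadius=int(k*r*.85),maxRadius=int(k*r*1.15))
    return [] if c is None else np.round(c[0,:3]/k-.375+[x,y,.375],1)
E
python3 - <<'E'
from m import *
w1,m1=L('w1');w2,m2=L('w2');s,ms=L('scene0');d,md=L('side0')
print('cam',ray(m1,280,210)[0],ray(m2,280,210)[0])
print('tall',hough(w1,(95,135,165,195),17)); print('short1',hough(w1,(440,130,490,180),15)); print('short2',hough(w2,(175,130,225,180),15))
print('mid2',hough(w2,(285,130,330,175),16));print('jar',hough(w2,(360,115,445,190),26)); print('knob',hough(w2,(395,138,425,168),6))
def caps(im,box):
    x,y,X,Y=box; h=cv2.cvtColor(im[y:Y,x:X],cv2.COLOR_RGB2HSV)
    mk=cv2.inRange(h,(125,70,40),(165,255,255)); n,l,st,c=cv2.connectedComponentsWithStats(mk)
    return np.array([c[i]+[x,y] for i in range(1,n) if st[i,4]>40]),st[1:,4]
a,sa=caps(w1,(315,120,390,185));b,sb=caps(w2,(55,120,150,185)); print(a.round(1).tolist(),sa,b.round(1).tolist(),sb)
# trays
for nm,im,m,box in [('t3',w1,m1,(183,235,385,320)),('t2',w2,m2,(230,235,375,315))]:
    x,y,X,Y=box; g=cv2.cvtColor(im[y:Y,x:X],cv2.COLOR_RGB2GRAY); mk=cv2.morphologyEx((g>110).astype(np.uint8),cv2.MORPH_CLOSE,np.ones((9,9)))
    cs=max(cv2.findContours(mk,0,2)[0],key=cv2.contourArea)[:,0]+[x,y]
    P=np.array([onz(m,u,v,.018)[:2] for u,v in cs]); r=cv2.minAreaRect((P*1000).astype(np.float32)); print(nm,r,cv2.boxPoints(r).round().tolist())
# carton top
h=cv2.cvtColor(w1,cv2.COLOR_RGB2HSV)
print([ (p,h[p[1],p[0]].tolist()) for p in [(230,155),(248,145),(265,130),(240,160),(272,155),(225,140),(235,130)]])
E
```

```text
cam [ 0.40360047 -0.15296244  0.46280915] [0.40415952 0.14687261 0.46297152]
tall [[118.8 168.   18. ]
 [122.  163.5  18.8]
 [128.5 166.   15.5]]
short1 [[465.5 155.2  16. ]
 [460.2 157.   14.6]]
short2 [[197.5 156.8  14.1]
 [205.2 149.5  16.3]
 [204.8 156.5  16.8]]
mid2 [[306.5 154.2  16.1]
 [302.2 157.5  15. ]]
jar [[406.2 150.   27.7]
 [410.2 153.5  27.9]
 [405.2 155.2  22.9]]
knob [[410.8 152.8   5.2]]
[[370.0, 141.8], [354.5, 147.8], [341.7, 161.1], [374.7, 156.3], [359.2, 162.2]] [160 148 291 170 160] [[84.7, 147.3], [92.6, 161.6]] [587 560]
t3 ((620.5911254882812, -152.91305541992188), (267.88885498046875, 96.03800964355469), 87.41748809814453) [[567.0, -285.0], [663.0, -289.0], [675.0, -21.0], [579.0, -17.0]]
t2 ((614.9984741210938, 176.57296752929688), (179.77267456054688, 101.34928894042969), 83.20470428466797) [[554.0, 93.0], [655.0, 81.0], [676.0, 260.0], [575.0, 272.0]]
[((230, 155), [0, 0, 255]), ((248, 145), [0, 0, 255]), ((265, 130), [24, 70, 255]), ((240, 160), [26, 60, 255]), ((272, 155), [11, 61, 83]), ((225, 140), [27, 48, 255]), ((235, 130), [5, 50, 101])]
```

Run:
```python
from m import *
w1,_=L('w1');w2,_=L('w2')
A=[cv2.resize(w1[115:175,210:285],(400,320),interpolation=2),cv2.resize(w1[115:185,315:390],(400,373),interpolation=2)[:320],cv2.resize(w1[125:195,95:170],(400,373),interpolation=2)[:280],cv2.resize(w2[115:170,0:69],(400,319),interpolation=2)[:280]]
save('crop',np.vstack([np.hstack(A[:2]),np.hstack(A[2:])]))
```

```text
(no output)
```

View pics/crop.png

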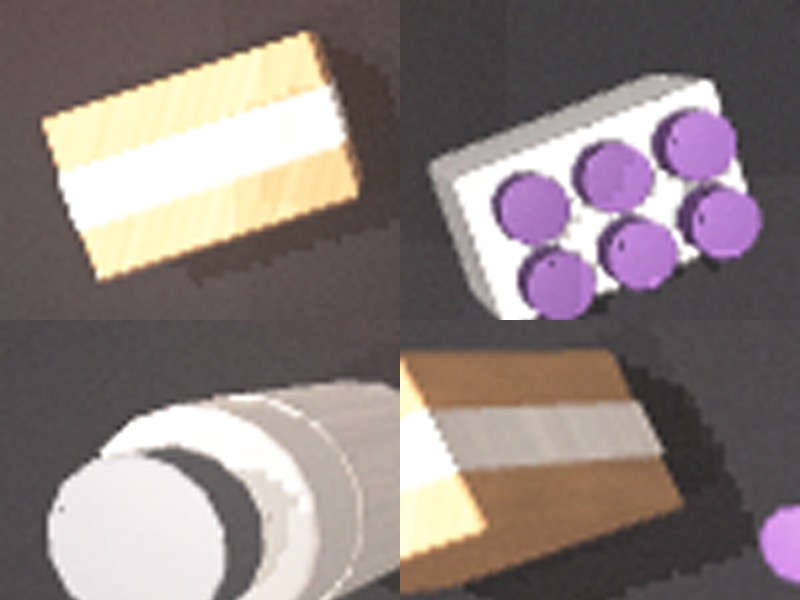

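Run:
```python
from m import *
w1,_=L('w1');w2,_=L('w2')
a=cv2.resize(w1[240:318,183:383],(800,312),interpolation=2)
b=cv2.resize(w2[236:308,230:375],(580,288),interpolation=2)
c=cv2.resize(w2[110:182,375:430],(220,288),interpolation=2)
save('crop2',np.vstack([a,np.hstack([b,c])]))
```

```text
(no output)
```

View pics/crop2.png

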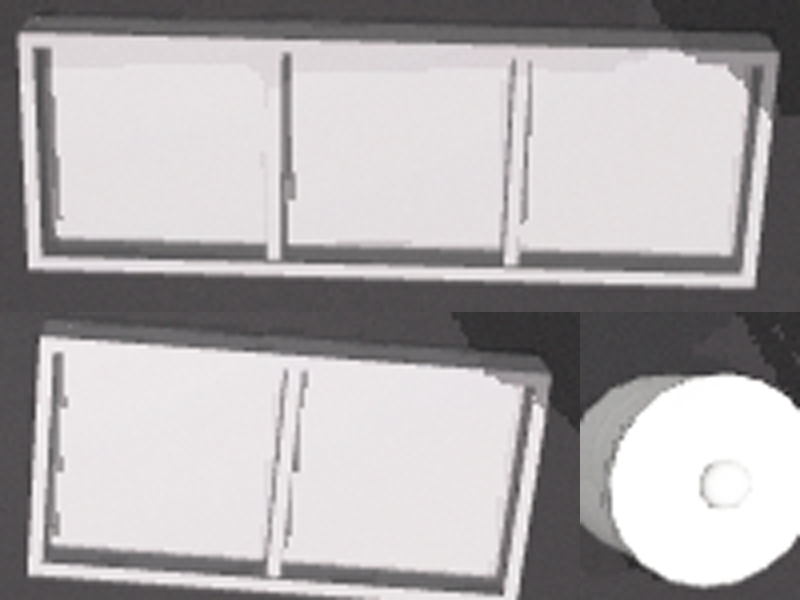

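Run:
```python
from m import *
w1,m1=L('w1');w2,m2=L('w2');s,ms=L('scene0');d,md=L('side0')
cc=lambda p,k,o:[(x+.5)/k-.5+o0 for x,o0 in zip(p,o)]
def rect(m,ps,z):
    P=np.array([onz(m,u,v,z)[:2]*1000 for u,v in ps]); c=P.mean(0)
    e=[np.linalg.norm(P[i]-P[(i+1)%4]) for i in range(4)]
    l=(P[1]-P[0]+P[2]-P[3]); print(P.round(0).tolist(),'c',c.round(1),'sides',np.round(e,1),'long ax deg',np.degrees(np.arctan2(l[1],l[0])).round(1))
print('t3');rect(m1,[cc(p,4,(183,240)) for p in [(18,33),(779,52),(754,289),(30,270)]],.018)
print('t2');rect(m2,[cc(p,4,(230,236)) for p in [(42,23),(552,66),(518,288),(28,265)]],.018)
print('carton');rect(m1,[cc(p,16/3,(210,115)) for p in [(42,120),(318,30),(358,195),(97,280)]],.062)
# carton corner in both: w1 TR,BR and w2 crop (400/69)
k=400/69
print('carton z',tri(m1,cc((358,195),16/3,(210,115)),m2,cc((87,525-320),k,(0,115))))
print('rack')
A=[cc(p,16/3,(315,115)) for p in [(532-400,208),(613-400,176),(696-400,145),(558-400,283),(637-400,252),(720-400,221)]]
P=np.array([onz(m1,u,v,.076)[:2]*1000 for u,v in A]);print(P.round(1).tolist(),P.mean(0))
l=P[2]-P[0]+P[5]-P[3];print(np.degrees(np.arctan2(l[1],l[0])))
print('short',tri(m1,(465.5,155.2),m2,(197.5,156.8)),onz(m1,465.5,155.2,.074),onz(m2,197.5,156.8,.074))
print('tall',tri(m1,(120.4,166.2),ms,(197,279)),onz(m1,120.4,166.2,.13))
for q in [(410.5,153)]: print('jar',tri(m2,q,ms,(309,119)),tri(m2,q,md,(294,269)),onz(m2,*q,.073),'lid',onz(m2,406,152.5,.060))
# bench-level rim cross-check height of tray: t3 TR corner from w1 and w2 
print('t3 right corner z',tri(m1,cc((754,289),4,(183,240)),m2,(164,302)), 'scene',[onz(ms,*p,.018).round(3) for p in [(302,230),(334,238),(288,327),(255,310)]])
```

```text
t3
[[573.0, -279.0], [580.0, -19.0], [671.0, -21.0], [663.0, -281.0]] c [ 621.6 -150.1] sides [260.2  91.1 259.8  90.3] long ax deg 88.4
t2
[[564.0, 93.0], [580.0, 267.0], [665.0, 261.0], [656.0, 86.0]] c [616.2 176.8] sides [174.9  85.2 175.6  91.8] long ax deg 86.0
carton
[[423.0, -223.0], [404.0, -164.0], [439.0, -156.0], [457.0, -213.0]] c [ 430.6 -189.1] sides [61.4 35.1 59.4 35.4] long ax deg 107.6
carton z (array([ 0.4383, -0.1561,  0.0614]), 0.0005)
rack
[[440.0, -86.9], [433.4, -70.5], [427.2, -53.8], [455.5, -80.8], [449.0, -64.6], [442.6, -47.8]] [441.29959949 -67.39994648]
111.21869623462989
short (array([0.4435, 0.055 , 0.0717]), 0.0025) [0.44196199 0.05367755 0.074     ] [0.44448572 0.055501   0.074     ]
tall (array([ 0.4486, -0.3048,  0.1289]), 0.004) [ 0.44680478 -0.30549109  0.13      ]
jar (array([0.4407, 0.2924, 0.0745]), 0.0013) (array([0.4394, 0.2948, 0.0669]), 0.0029) [0.44031996 0.29247045 0.073     ] lid [0.44095837 0.29209819 0.06      ]
t3 right corner z (array([ 0.6654, -0.0209,  0.0144]), 0.0129) scene [array([ 0.579, -0.026,  0.018]), array([ 0.664, -0.008,  0.018]), array([ 0.664, -0.273,  0.018]), array([ 0.576, -0.274,  0.018])]
```

Create d.py:
```python
import sys
from h import *
# usage: d.py X Y Z yaw  (mm, deg) -> shift in tool axes from the present pose
X,Y,Z,w=map(float,sys.argv[1:]); o=bot.observe(); p=np.array(o['tool_pos']); r=R.from_euler('xyz',o['ee_rot'],degrees=True)
print('d',(r.inv().apply(np.array([X,Y,Z])/1000-p)).round(4),'w',(r.inv()*R.from_euler('xyz',[180,0,w],degrees=True)).as_rotvec().round(3),'t',o['time_s'],'F',np.round(o['contact_force'],1),'gap mm',round(o['finger_gap']*85.4,1),'gf',round(o['grasp_force'],1),'j6',o['joints'][5].round(0))
```

```text
(no output)
```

Emit:
servo_tool(series="0.029 0.146 0.19 0 0 -1.57;0.029 0.146 0.19 0 0 -1.57;0.029 0.146 0.19 0 0 -1.57;0.029 0.146 0.19 0 0 -1.57;0.029 0.146 0.19 0 0 -1.57;0.029 0.146 0.19 0 0 -1.57;0.029 0.146 0.19 0 0 -1.57;0.029 0.146 0.19 0 0 -1.57;0.029 0.146 0.19 0 0 -1.57;0.029 0.146 0.19 0 0 -1.57", claw=0.085)

```text
time_s: 3.25
tool_pos: [0.4415, 0.2921, 0.1298]
ee_rot: [-180.0, -0.0, -108.2]
contact_force: [-0.5, 0.6, 0.4]
finger_gap: 0.994
grasp_force: 0.0
```

```bash
python3 d.py 440.5 292.3 130 -90
```

```text
d [ 0.0001  0.001  -0.0002] w [-0.    -0.    -0.317] t 3.25 F [-0.5  0.6  0.4] gap mm 84.9 gf 0.0 j6 -69.0
```

Emit:
servo_tool(series="0 0.001 0 0 0 -0.317;0 0.001 0 0 0 -0.317;0 0.001 0 0 0 -0.317;0 0.001 0.03 0 0 -0.317;0 0.001 0.06 0 0 -0.317;0 0.001 0.085 0 0 -0.317;0 0.001 0.102 0 0 -0.317;0 0.001 0.102 0 0 -0.317")

```text
time_s: 3.92
tool_pos: [0.4385, 0.2905, 0.0243]
ee_rot: [179.7, -0.3, -90.4]
contact_force: [-1.0, -0.5, -0.3]
finger_gap: 0.996
grasp_force: 0.0
```

Emit:
servo_tool(series="0 0 0 0 0 0;0 0 0 0 0 0;0 0 0 0 0 0;0 0 0 0 0 0;0 0 0 0 0 0;0 0 0 0 0 0;0 0 0 0 0 0;0 0 0 0 0 0", claw=0.04, grip_force=50)

```text
time_s: 4.58
tool_pos: [0.4411, 0.2944, 0.0298]
ee_rot: [-179.8, 0.1, -90.2]
contact_force: [1.0, -2.6, 7.4]
finger_gap: 0.675
grasp_force: 52.9
```

```bash
python3 d.py 440.5 292.3 130 -90
```

```text
d [ 0.002   0.0003 -0.1002] w [-0.003  0.001 -0.003] t 4.5833 F [ 1.  -2.6  7.4] gap mm 57.6 gf 52.9 j6 -51.0
```

Emit:
servo_tool(series="0 0 -0.01 0 0 0;0 0 -0.03 0 0 0;0 0 -0.06 0 0 0;0 0 -0.09 0 0 0;0 0 -0.12 0 0 0;0 0 -0.15 0 0 0;0.01 -0.005 -0.16 0 0 0;0.03 -0.015 -0.16 0 0 0;0.06 -0.03 -0.16 0 0 0;0.09 -0.046 -0.16 0 0 0")

```text
time_s: 5.42
tool_pos: [0.4852, 0.2034, 0.1884]
ee_rot: [-180.0, 0.1, -90.1]
contact_force: [0.2, 0.1, -1.7]
finger_gap: 0.673
grasp_force: 53.8
```

Emit:
servo_tool(series="0.03 -0.015 0 0 0 0;0.06 -0.031 0 0 0 0;0.09 -0.046 0 0 0 0;0.12 -0.061 0 0 0 0;0.15 -0.076 0 0 0 0;0.18 -0.092 0 0 0 0;0.21 -0.107 0 0 0 0;0.235 -0.12 0 0 0 0.02;0.255 -0.13 0 0 0 0.02;0.267 -0.137 0 0 0 0.02")

```text
time_s: 6.25
tool_pos: [0.6215, -0.066, 0.1876]
ee_rot: [180.0, 0.0, -91.5]
contact_force: [-0.4, 1.2, -1.3]
finger_gap: 0.681
grasp_force: 53.8
```

```bash
python3 d.py 624 -65 60 -91.6
```

```text
d [-0.001  -0.0025  0.1276] w [0.    0.    0.002] t 6.25 F [-0.4  1.2 -1.3] gap mm 58.2 gf 53.8 j6 -10.0
```

Emit:
servo_tool(series="-0.001 -0.0025 0.03 0 0 0;-0.001 -0.0025 0.06 0 0 0;-0.001 -0.0025 0.09 0 0 0;-0.001 -0.0025 0.11 0 0 0;-0.001 -0.0025 0.13 0 0 0;-0.001 -0.0025 0.14 0 0 0;-0.001 -0.0025 0.145 0 0 0;-0.001 -0.0025 0.147 0 0 0;-0.001 -0.0025 0.147 0 0 0;-0.001 -0.0025 0.147 0 0 0")

```text
time_s: 7.08
tool_pos: [0.6247, -0.0625, 0.042]
ee_rot: [-179.9, 0.0, -91.4]
contact_force: [0.4, -0.5, -2.2]
finger_gap: 0.678
grasp_force: 53.9
```

Emit:
servo_tool(series="0 0 0.001 0 0 0;0 0 0.002 0 0 0;0 0 0.003 0 0 0;0 0 0.004 0 0 0;0 0 0.005 0 0 0;0 0 0.005 0 0 0;0 0 0.005 0 0 0")

```text
time_s: 7.67
tool_pos: [0.6237, -0.0627, 0.0355]
ee_rot: [180.0, -0.0, -91.4]
contact_force: [-0.5, -0.7, -0.6]
finger_gap: 0.678
grasp_force: 53.9
```

```bash
python3 d.py 624 -65 33 -91.6; python3 -c "
from h import *
for n in ('wrist','scene'):
    im,m=cam(n); save(n+'_jar',im)
a=cv2.imread('pics/wrist_jar.png');b=cv2.imread('pics/scene_jar.png')[180:390,190:400]
cv2.imwrite('pics/jarv.png',np.hstack([cv2.resize(a,(480,360)),cv2.resize(b,(320,320))[:360] if 0 else cv2.copyMakeBorder(cv2.resize(b,(320,320)),0,40,0,0,0)]))"
```

```text
d [ 0.0023 -0.0003  0.0025] w [ 0.    -0.     0.004] t 7.6667 F [-0.5 -0.7 -0.6] gap mm 57.9 gf 53.9 j6 -10.0
```

View pics/jarv.png

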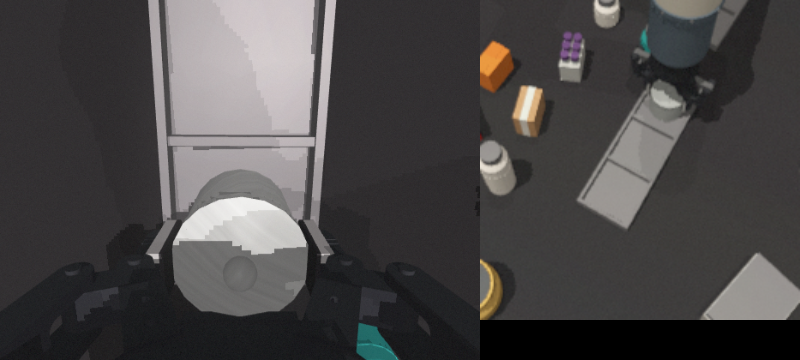

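Emit:
servo_tool(series="0.002 0 0.0005 0 0 0;0.002 0 0.001 0 0 0;0.002 0 0.0015 0 0 0;0.002 0 0.0015 0 0 0;0.002 0 0.0015 0 0 0")

```text
time_s: 8.18
tool_pos: [0.6239, -0.0649, 0.0349]
ee_rot: [-180.0, -0.0, -91.4]
contact_force: [-3.2, -1.4, 5.6]
finger_gap: 0.677
grasp_force: 54.3
```

Emit:
servo_tool(series="0 0 0.0005 0 0 0;0 0 0.001 0 0 0;0 0 0.001 0 0 0;0 0 0.001 0 0 0")

```text
time_s: 8.52
tool_pos: [0.6239, -0.065, 0.0348]
ee_rot: [-179.9, -0.0, -91.3]
contact_force: [-5.0, 1.1, 10.7]
finger_gap: 0.677
grasp_force: 54.7
```

Emit:
servo_tool(series="0 0 -0.001 0 0 0;0 0 -0.001 0 0 0;0 0 -0.001 0 0 0;0 0 -0.001 0 0 0;0 0 -0.001 0 0 0;0 0 -0.001 0 0 0", claw=0.08)

```text
time_s: 9.02
tool_pos: [0.6237, -0.0646, 0.0338]
ee_rot: [180.0, -0.0, -91.4]
contact_force: [-0.7, 0.2, -0.1]
finger_gap: 0.937
grasp_force: 0.0
```

Emit:
servo_tool(series="0 0 -0.01 0 0 0;0 0 -0.03 0 0 0;0 0 -0.06 0 0 0;0 0 -0.09 0 0 0;0 0 -0.12 0 0 0;0 0 -0.13 0 0 0;0 0 -0.13 0 0 0")

```text
time_s: 9.6
tool_pos: [0.6258, -0.0647, 0.1689]
ee_rot: [-179.5, 0.0, -91.4]
contact_force: [-0.6, 0.2, -0.3]
finger_gap: 0.941
grasp_force: 0.0
```

```bash
python3 d.py 441.3 -67.4 150 -68.8
```

```text
d [0.007  0.1845 0.0174] w [-0.008 -0.001 -0.394] t 9.6 F [-0.6  0.2 -0.3] gap mm 80.3 gf 0.0 j6 -10.0
```

Emit:
servo_tool(series="0.001 0.03 0.003 0 0 -0.06;0.002 0.065 0.006 0 0 -0.15;0.003 0.1 0.01 0 0 -0.25;0.005 0.135 0.014 0 0 -0.35;0.007 0.16 0.0174 0.008 0 -0.394;0.007 0.178 0.0174 0.008 0 -0.394;0.007 0.1845 0.0174 0.008 0 -0.394;0.007 0.1845 0.0174 0.008 0 -0.394;0.007 0.1845 0.0174 0.008 0 -0.394", claw=0.064)

```text
time_s: 10.35
tool_pos: [0.4397, -0.0671, 0.1468]
ee_rot: [-179.5, -0.1, -68.8]
contact_force: [0.7, -0.4, 0.3]
finger_gap: 0.752
grasp_force: 0.0
```

```bash
python3 d.py 441.3 -67.4 18 -68.8
python3 - <<'E'
from m import *
w1,m1=L('w1')
a,b=[onz(m1,(x-400+.5)/5.333-.5+315,(y+.5)/5.333-.5+115,.052)[:2] for x,y in [(455,180),(715,85)]]
print(a,b,np.linalg.norm(a-b),(a+b)/2, (a+b)/2+.018*np.array([(b-a)[1],-(b-a)[0]])/np.linalg.norm(b-a))
im,m=cam('wrist');save('w3',im)
E
```

```text
d [ 0.0006 -0.0003  0.1288] w [-0.008 -0.002  0.   ] t 10.35 F [ 0.7 -0.4  0.3] gap mm 64.2 gf 0.0 j6 10.0
[ 0.43615373 -0.09992831] [ 0.41591425 -0.04441048] 0.05909201396973312 [ 0.42603399 -0.0721694 ] [ 0.44294526 -0.06600425]
```

View pics/w3.png

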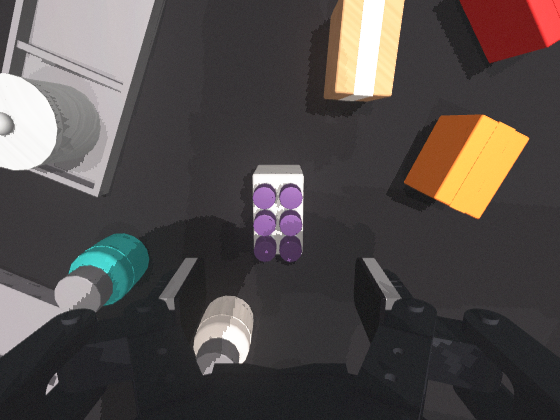

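Emit:
servo_tool(series="0 0 0.03 -0.008 0 0;0 0 0.06 -0.008 0 0;0 0 0.09 -0.008 0 0;0 0 0.11 -0.008 0 0;0 0 0.122 -0.008 0 0;0 0 0.128 -0.008 0 0;0 0 0.128 -0.008 0 0;0 0 0.128 -0.008 0 0")

```text
time_s: 11.07
tool_pos: [0.441, -0.067, 0.0188]
ee_rot: [180.0, -0.1, -68.8]
contact_force: [0.1, 0.4, 1.3]
finger_gap: 0.744
grasp_force: 0.0
```

Emit:
servo_tool(series="0 0 0 0 0 0;0 0 0 0 0 0;0 0 0 0 0 0;0 0 0 0 0 0;0 0 0 0 0 0;0 0 0 0 0 0;0 0 0 0 0 0;0 0 0 0 0 0", claw=0.02, grip_force=50)

```text
time_s: 11.73
tool_pos: [0.4412, -0.0669, 0.0197]
ee_rot: [-179.9, -0.1, -68.8]
contact_force: [-1.0, 0.1, 6.3]
finger_gap: 0.414
grasp_force: 51.0
```

Emit:
servo_tool(series="0 0 -0.01 0 0 0;0 0 -0.03 0 0 0;0 0 -0.06 0 0 0;0 0 -0.09 0 0 0;0 0 -0.11 0 0 0;0 0 -0.12 0 0 0;0 0 -0.12 0 0 0;0 0 -0.12 0 0 0")

```text
time_s: 12.4
tool_pos: [0.4397, -0.0666, 0.1383]
ee_rot: [-180.0, -0.0, -68.8]
contact_force: [-0.0, -0.3, -2.0]
finger_gap: 0.417
grasp_force: 50.3
```

```bash
python3 d.py 619.2 -235 140 -91.6
```

```text
d [ 0.2219 -0.1065 -0.0015] w [-0.    -0.001  0.398] t 12.4 F [-0.  -0.3 -2. ] gap mm 35.6 gf 50.3 j6 9.0
```

Emit:
servo_tool(series="0.015 -0.007 0 0 0 0.03;0.045 -0.021 0 0 0 0.1;0.08 -0.038 0 0 0 0.18;0.115 -0.055 0 0 0 0.26;0.15 -0.072 0 0 0 0.33;0.18 -0.086 0 0 0 0.38;0.205 -0.098 0 0 0 0.398;0.218 -0.105 0 0 0 0.398;0.222 -0.1065 0 0 0 0.398;0.222 -0.1065 0 0 0 0.398")

```text
time_s: 13.23
tool_pos: [0.619, -0.2357, 0.1359]
ee_rot: [179.8, -0.0, -91.7]
contact_force: [-0.6, 0.6, -1.0]
finger_gap: 0.418
grasp_force: 50.4
```

```bash
python3 d.py 619.2 -235 28 -91.6
```

```text
d [-0.0007 -0.0006  0.1079] w [ 0.004 -0.    -0.001] t 13.2333 F [-0.6  0.6 -1. ] gap mm 35.7 gf 50.4 j6 6.0
```

Emit:
servo_tool(series="0 -0.0005 0.02 0 0 0;0 -0.0005 0.05 0 0 0;0 -0.0005 0.075 0 0 0;0 -0.0005 0.092 0 0 0;0 -0.0005 0.1 0 0 0;0 -0.0005 0.105 0 0 0;0 -0.0005 0.107 0 0 0;0 -0.0005 0.107 0 0 0;0 -0.0005 0.107 0 0 0")

```text
time_s: 13.98
tool_pos: [0.621, -0.2355, 0.0334]
ee_rot: [-179.9, -0.1, -91.6]
contact_force: [0.4, -0.7, -1.4]
finger_gap: 0.414
grasp_force: 50.5
```

Emit:
servo_tool(series="0 0 0.0007 0 0 0;0 0 0.0014 0 0 0;0 0 0.002 0 0 0;0 0 0.0025 0 0 0;0 0 0.0025 0 0 0;0 0 0.0025 0 0 0")

```text
time_s: 14.48
tool_pos: [0.6202, -0.2355, 0.0295]
ee_rot: [-180.0, -0.1, -91.6]
contact_force: [0.1, -0.7, -2.4]
finger_gap: 0.412
grasp_force: 50.5
```

Emit:
servo_tool(series="0 0 0.001 0 0 0;0 0 0.002 0 0 0;0 0 0.003 0 0 0;0 0 0.004 0 0 0;0 0 0.004 0 0 0;0 0 0.004 0 0 0")

```text
time_s: 14.98
tool_pos: [0.6201, -0.2355, 0.0253]
ee_rot: [-180.0, -0.1, -91.6]
contact_force: [0.1, -0.3, -1.8]
finger_gap: 0.415
grasp_force: 50.5
```

Emit:
servo_tool(series="0 0 0.0005 0 0 0;0 0 0.001 0 0 0;0 0 0.0015 0 0 0;0 0 0.0015 0 0 0;0 0 0.0015 0 0 0")

```text
time_s: 15.4
tool_pos: [0.6204, -0.2355, 0.0248]
ee_rot: [-179.9, -0.1, -91.6]
contact_force: [-2.3, 1.6, 5.8]
finger_gap: 0.413
grasp_force: 51.3
```

Emit:
servo_tool(series="0 0 -0.0005 0 0 0;0 0 -0.0005 0 0 0;0 0 -0.0005 0 0 0;0 0 -0.0005 0 0 0;0 0 -0.0005 0 0 0;0 0 -0.0005 0 0 0", claw=0.058)

```text
time_s: 15.9
tool_pos: [0.6202, -0.2355, 0.0243]
ee_rot: [-180.0, -0.1, -91.6]
contact_force: [-0.4, -0.3, -0.5]
finger_gap: 0.681
grasp_force: 0.0
```

Emit:
servo_tool(series="0 0 -0.01 0 0 0;0 0 -0.03 0 0 0;0 0 -0.06 0 0 0;0 0 -0.09 0 0 0;0 0 -0.12 0 0 0;0 0 -0.15 0 0 0;0 0 -0.17 0 0 0;0 0 -0.17 0 0 0")

```text
time_s: 16.57
tool_pos: [0.6223, -0.2363, 0.2017]
ee_rot: [-179.4, -0.3, -91.6]
contact_force: [-0.5, 0.2, 0.3]
finger_gap: 0.676
grasp_force: 0.0
```

```bash
python3 d.py 447.5 -305.2 190 -91
```

```text
d [0.0736 0.1729 0.0102] w [-0.011 -0.005 -0.01 ] t 16.5667 F [-0.5  0.2  0.3] gap mm 57.7 gf 0.0 j6 6.0
```

Emit:
servo_tool(series="0.015 0.03 0 0 0 0;0.03 0.065 0 0 0 0;0.045 0.1 0 0 0 0;0.058 0.132 0 0 0 0;0.068 0.155 0 0 0 0;0.072 0.167 0 0 0 0;0.072 0.171 0 0 0 0;0.072 0.171 0 0 0 0;0.072 0.171 0 0 0 0;0.072 0.171 0 0 0 0", claw=0.072)

```text
time_s: 17.4
tool_pos: [0.4482, -0.302, 0.1943]
ee_rot: [-180.0, -0.1, -91.6]
contact_force: [0.5, 0.4, -0.0]
finger_gap: 0.85
grasp_force: 0.0
```

```bash
python3 d.py 447.5 -305.2 66 -91.6
python3 - <<'E'
from m import *
im,m=cam('wrist');save('w4',im);np.save('w4.npy',m,allow_pickle=True)
E
```

```text
d [0.0031 0.0007 0.1283] w [-0.    -0.001  0.001] t 17.4 F [ 0.5  0.4 -0. ] gap mm 72.6 gf 0.0 j6 16.0
```

View pics/w4.png

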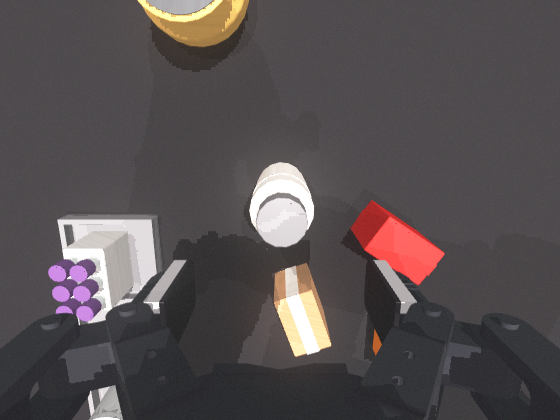

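Run:
```python
from m import *
_,m=L('w4');_,m1=L('w1')
print(hough(L('w4')[0],(250,185,315,255),26),onz(m,282,221,.13),tri(m,(282,221),m1,(120.4,166.2)))
```

```text
[[281.8 222.   24.9]
 [281.  216.8  24.5]
 [285.8 219.   29.3]] [ 0.44673832 -0.30660843  0.13      ] (array([ 0.4469, -0.3062,  0.1286]), 0.0003)
```

Emit:
servo_tool(series="0.004 0.001 0.01 0 0 0;0.004 0.001 0.03 0 0 0;0.004 0.001 0.055 0 0 0;0.004 0.001 0.08 0 0 0;0.004 0.001 0.1 0 0 0;0.004 0.001 0.115 0 0 0;0.004 0.001 0.124 0 0 0;0.004 0.001 0.128 0 0 0;0.004 0.001 0.128 0 0 0;0.004 0.001 0.128 0 0 0")

```text
time_s: 18.28
tool_pos: [0.4467, -0.3068, 0.067]
ee_rot: [-179.9, -0.1, -91.6]
contact_force: [0.9, -1.2, -0.8]
finger_gap: 0.839
grasp_force: 0.0
```

Emit:
servo_tool(series="0 0 0 0 0 0;0 0 0 0 0 0;0 0 0 0 0 0;0 0 0 0 0 0;0 0 0 0 0 0;0 0 0 0 0 0;0 0 0 0 0 0;0 0 0 0 0 0", claw=0.03, grip_force=50)

```text
time_s: 18.95
tool_pos: [0.447, -0.307, 0.0677]
ee_rot: [-179.9, -0.2, -91.6]
contact_force: [0.3, 0.3, 6.4]
finger_gap: 0.525
grasp_force: 52.0
```

Emit:
servo_tool(series="0 0 -0.01 0 0 0;0 0 -0.03 0 0 0;0 0 -0.06 0 0 0;0 0 -0.09 0 0 0;0 0 -0.11 0 0 0;0 0 -0.12 0 0 0;0 0 -0.12 0 0 0;0 0 -0.12 0 0 0")

```text
time_s: 19.62
tool_pos: [0.4456, -0.3058, 0.1855]
ee_rot: [180.0, -0.0, -91.6]
contact_force: [-0.3, 0.3, -3.8]
finger_gap: 0.527
grasp_force: 51.5
```

```bash
python3 d.py 621.6 -150 190 -91.6
```

```text
d [-0.1607 -0.1715 -0.0046] w [ 0.001 -0.    -0.   ] t 19.6167 F [-0.3  0.3 -3.8] gap mm 45.0 gf 51.5 j6 16.0
```

Emit:
servo_tool(series="-0.012 -0.013 0 0 0 0;-0.035 -0.038 0 0 0 0;-0.06 -0.065 0 0 0 0;-0.085 -0.091 0 0 0 0;-0.11 -0.118 0 0 0 0;-0.13 -0.14 0 0 0 0;-0.147 -0.157 0 0 0 0;-0.157 -0.168 0 0 0 0;-0.16 -0.1715 0 0 0 0;-0.16 -0.1715 0 0 0 0")

```text
time_s: 20.45
tool_pos: [0.6216, -0.1501, 0.1833]
ee_rot: [179.7, -0.0, -91.5]
contact_force: [-0.1, -0.2, -2.3]
finger_gap: 0.522
grasp_force: 51.7
```

Emit:
servo_tool(series="0 0 0 0 0 0;0 0 0 0 0 0")

```text
time_s: 20.62
tool_pos: [0.621, -0.1519, 0.1856]
ee_rot: [179.9, -0.1, -91.7]
contact_force: [0.6, -0.5, -2.0]
finger_gap: 0.523
grasp_force: 51.7
```

```bash
python3 d.py 621.6 -150 75 -91.6
```

```text
d [-0.0021 -0.0007  0.1106] w [ 0.001 -0.002 -0.001] t 20.6167 F [ 0.6 -0.5 -2. ] gap mm 44.6 gf 51.7 j6 -2.0
```

Emit:
servo_tool(series="-0.001 0 0.015 0 0 0;-0.001 0 0.04 0 0 0;-0.001 0 0.065 0 0 0;-0.001 0 0.085 0 0 0;-0.001 0 0.098 0 0 0;-0.001 0 0.105 0 0 0;-0.001 0 0.109 0 0 0;-0.001 0 0.11 0 0 0;-0.001 0 0.11 0 0 0;-0.001 0 0.11 0 0 0")

```text
time_s: 21.45
tool_pos: [0.6227, -0.1507, 0.0776]
ee_rot: [-179.9, -0.1, -91.6]
contact_force: [-0.2, -1.1, -2.0]
finger_gap: 0.523
grasp_force: 51.7
```

Emit:
servo_tool(series="0 0 0.0005 0 0 0;0 0 0.001 0 0 0;0 0 0.0015 0 0 0;0 0 0.002 0 0 0;0 0 0.0025 0 0 0;0 0 0.0025 0 0 0;0 0 0.0025 0 0 0")

```text
time_s: 22.03
tool_pos: [0.6221, -0.1504, 0.0738]
ee_rot: [-180.0, -0.1, -91.6]
contact_force: [-0.5, 1.2, -2.3]
finger_gap: 0.52
grasp_force: 51.7
```

Emit:
servo_tool(series="0 0 0.0005 0 0 0;0 0 0.001 0 0 0;0 0 0.0015 0 0 0;0 0 0.0015 0 0 0;0 0 0.0015 0 0 0")

```text
time_s: 22.45
tool_pos: [0.6221, -0.1504, 0.0727]
ee_rot: [-180.0, -0.1, -91.6]
contact_force: [-2.1, -0.5, 2.5]
finger_gap: 0.522
grasp_force: 52.0
```

Emit:
servo_tool(series="0 0 0.0003 0 0 0;0 0 0.0005 0 0 0;0 0 0.0005 0 0 0;0 0 0.0005 0 0 0")

```text
time_s: 22.78
tool_pos: [0.6222, -0.1504, 0.0727]
ee_rot: [-179.9, -0.1, -91.6]
contact_force: [-2.5, 1.1, 5.2]
finger_gap: 0.52
grasp_force: 52.5
```

Down on the bay floor; release and go to the short bottle.

Emit:
servo_tool(series="0 0 -0.0005 0 0 0;0 0 -0.0005 0 0 0;0 0 -0.0005 0 0 0;0 0 -0.0005 0 0 0;0 0 -0.0005 0 0 0;0 0 -0.0005 0 0 0", claw=0.07)

```text
time_s: 23.28
tool_pos: [0.6221, -0.1504, 0.0722]
ee_rot: [-180.0, -0.1, -91.6]
contact_force: [-0.3, -0.1, -0.7]
finger_gap: 0.822
grasp_force: 0.0
```

Emit:
servo_tool(series="0 0 -0.01 0 0 0;0 0 -0.03 0 0 0;0 0 -0.055 0 0 0;0 0 -0.08 0 0 0;0 0 -0.105 0 0 0;0 0 -0.12 0 0 0;0 0 -0.125 0 0 0;0 0 -0.125 0 0 0;0 0 -0.125 0 0 0")

```text
time_s: 24.03
tool_pos: [0.6217, -0.15, 0.1967]
ee_rot: [180.0, -0.1, -91.6]
contact_force: [-0.6, 0.1, -0.3]
finger_gap: 0.82
grasp_force: 0.0
```

```bash
python3 d.py 443.4 54.8 130 -91.6
```

```text
d [-0.1998  0.184   0.0666] w [ 0.    -0.001 -0.   ] t 24.0333 F [-0.6  0.1 -0.3] gap mm 70.1 gf 0.0 j6 -2.0
```

Emit:
servo_tool(series="-0.02 0.018 0 0 0 0;-0.05 0.046 0 0 0 0;-0.08 0.074 0 0 0 0;-0.108 0.1 0 0 0 0;-0.135 0.125 0 0 0 0;-0.16 0.148 0.01 0 0 0;-0.18 0.166 0.03 0 0 0;-0.193 0.178 0.045 0 0 0;-0.2 0.184 0.05 0 0 0;-0.2 0.184 0.05 0 0 0")

```text
time_s: 24.87
tool_pos: [0.4414, 0.0552, 0.145]
ee_rot: [179.8, -0.2, -91.5]
contact_force: [0.5, 0.2, 0.4]
finger_gap: 0.823
grasp_force: 0.0
```

Emit:
servo_tool(series="0 0 0 0 0 0;0 0 0 0 0 0")

```text
time_s: 25.03
tool_pos: [0.4446, 0.0544, 0.1474]
ee_rot: [-179.9, -0.1, -91.6]
contact_force: [0.6, 0.4, -0.0]
finger_gap: 0.821
grasp_force: 0.0
```

```bash
python3 d.py 443.4 54.8 15 -91.6
python3 - <<'E'
from m import *
im,m=cam('wrist');save('w5',im);np.save('w5.npy',m,allow_pickle=True)
print(proj(m,[[.4434,.0548,.074],[.4434,.0548,0.046]]))
E
```

```text
d [-0.0006  0.0014  0.1324] w [-0.001 -0.002 -0.   ] t 25.0333 F [ 0.6  0.4 -0. ] gap mm 70.1 gf 0.0 j6 -29.0
[[281.77683623 224.48029705]
 [281.57728154 213.32428611]]
```

View pics/w5.png

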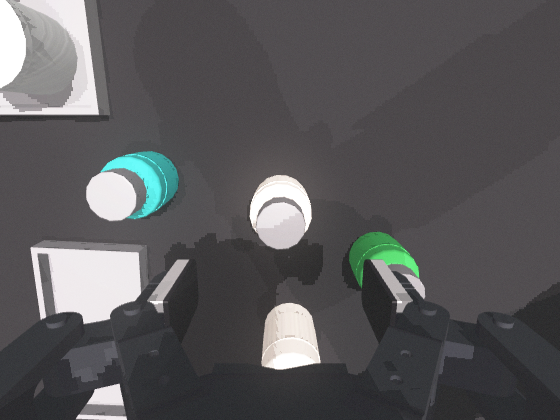

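Emit:
servo_tool(series="0 0.001 0.01 0 0 0;0 0.001 0.03 0 0 0;0 0.001 0.055 0 0 0;0 0.001 0.08 0 0 0;0 0.001 0.1 0 0 0;0 0.001 0.118 0 0 0;0 0.001 0.128 0 0 0;0 0.001 0.132 0 0 0;0 0.001 0.132 0 0 0;0 0.001 0.132 0 0 0", claw=0.064)

```text
time_s: 25.92
tool_pos: [0.4437, 0.0545, 0.0156]
ee_rot: [-179.9, -0.1, -91.6]
contact_force: [-0.1, -0.2, 1.2]
finger_gap: 0.753
grasp_force: 0.0
```

Emit:
servo_tool(series="0 0 0 0 0 0;0 0 0 0 0 0;0 0 0 0 0 0;0 0 0 0 0 0;0 0 0 0 0 0;0 0 0 0 0 0;0 0 0 0 0 0;0 0 0 0 0 0", claw=0.03, grip_force=50)

```text
time_s: 26.58
tool_pos: [0.4438, 0.0549, 0.0161]
ee_rot: [-179.8, -0.1, -91.6]
contact_force: [-0.8, -0.9, 7.2]
finger_gap: 0.52
grasp_force: 51.6
```

Emit:
servo_tool(series="0 0 -0.01 0 0 0;0 0 -0.03 0 0 0;0 0 -0.06 0 0 0;0 0 -0.09 0 0 0;0 0 -0.12 0 0 0;0 0 -0.14 0 0 0;0 0 -0.15 0 0 0;0 0 -0.15 0 0 0;0 0 -0.15 0 0 0")

```text
time_s: 27.33
tool_pos: [0.4425, 0.055, 0.1648]
ee_rot: [-180.0, -0.0, -91.6]
contact_force: [0.4, -1.2, -1.9]
finger_gap: 0.523
grasp_force: 51.4
```

```bash
python3 d.py 614.7 134 165 -94.5
```

```text
d [-8.380e-02 -1.699e-01 -1.000e-04] w [-0.001 -0.001  0.05 ] t 27.3333 F [ 0.4 -1.2 -1.9] gap mm 44.6 gf 51.4 j6 -29.0
```

Emit:
servo_tool(series="-0.006 -0.012 0 0 0 0.05;-0.02 -0.04 0 0 0 0.05;-0.034 -0.07 0 0 0 0.05;-0.048 -0.098 0 0 0 0.05;-0.061 -0.124 0 0 0 0.05;-0.072 -0.146 0 0 0 0.05;-0.08 -0.162 0 0 0 0.05;-0.084 -0.169 0 0 0 0.05;-0.084 -0.169 0 0 0 0.05;-0.084 -0.169 0 0 0 0.05")

```text
time_s: 28.17
tool_pos: [0.6131, 0.1339, 0.1632]
ee_rot: [179.9, -0.2, -94.5]
contact_force: [-1.8, -0.8, -1.0]
finger_gap: 0.522
grasp_force: 51.4
```

Emit:
servo_tool(series="0 0 0 0 0 0;0 0 0 0 0 0")

```text
time_s: 28.33
tool_pos: [0.6132, 0.1337, 0.1651]
ee_rot: [-180.0, -0.1, -94.5]
contact_force: [-0.1, -0.2, -0.2]
finger_gap: 0.516
grasp_force: 51.4
```

```bash
python3 d.py 614.7 134 24 -94.5
```

```text
d [-0.0007 -0.0014  0.1411] w [-0.    -0.001  0.   ] t 28.3333 F [-0.1 -0.2 -0.2] gap mm 44.1 gf 51.4 j6 -31.0
```

Emit:
servo_tool(series="0 -0.001 0.02 0 0 0;0 -0.001 0.05 0 0 0;0 -0.001 0.08 0 0 0;0 -0.001 0.105 0 0 0;0 -0.001 0.123 0 0 0;0 -0.001 0.133 0 0 0;0 -0.001 0.138 0 0 0;0 -0.001 0.14 0 0 0;0 -0.001 0.14 0 0 0;0 -0.001 0.14 0 0 0")

```text
time_s: 29.17
tool_pos: [0.6159, 0.1341, 0.0264]
ee_rot: [-179.8, -0.0, -94.5]
contact_force: [0.4, -0.4, -0.3]
finger_gap: 0.521
grasp_force: 51.5
```

Emit:
servo_tool(series="0 0 0.0005 0 0 0;0 0 0.001 0 0 0;0 0 0.0015 0 0 0;0 0 0.002 0 0 0;0 0 0.0025 0 0 0;0 0 0.0025 0 0 0;0 0 0.0025 0 0 0")

```text
time_s: 29.75
tool_pos: [0.615, 0.1338, 0.0223]
ee_rot: [-180.0, -0.1, -94.5]
contact_force: [0.0, -0.5, -2.4]
finger_gap: 0.52
grasp_force: 51.5
```

Emit:
servo_tool(series="0 0 0.0005 0 0 0;0 0 0.001 0 0 0;0 0 0.0015 0 0 0;0 0 0.0015 0 0 0;0 0 0.0015 0 0 0")

```text
time_s: 30.17
tool_pos: [0.6151, 0.1338, 0.0213]
ee_rot: [-180.0, -0.1, -94.5]
contact_force: [-1.5, -1.3, 3.4]
finger_gap: 0.521
grasp_force: 51.7
```

Emit:
servo_tool(series="0 0 -0.0005 0 0 0;0 0 -0.0005 0 0 0;0 0 -0.0005 0 0 0;0 0 -0.0005 0 0 0;0 0 -0.0005 0 0 0;0 0 -0.0005 0 0 0", claw=0.066)

```text
time_s: 30.67
tool_pos: [0.6151, 0.1338, 0.0214]
ee_rot: [-180.0, -0.1, -94.5]
contact_force: [-1.2, -0.4, 0.7]
finger_gap: 0.774
grasp_force: 0.0
```

Emit:
servo_tool(series="0 0 -0.01 0 0 0;0 0 -0.03 0 0 0;0 0 -0.055 0 0 0;0 0 -0.08 0 0 0;0 0 -0.105 0 0 0;0 0 -0.125 0 0 0;0 0 -0.135 0 0 0;0 0 -0.135 0 0 0;0 0 -0.135 0 0 0")

```text
time_s: 31.42
tool_pos: [0.6148, 0.1341, 0.1563]
ee_rot: [-180.0, -0.0, -94.5]
contact_force: [-0.3, -0.1, -1.0]
finger_gap: 0.776
grasp_force: 0.0
```

```bash
python3 d.py 430.6 -189.1 150 -72.4
```

```text
d [0.3366 0.1585 0.0065] w [-0.    -0.001 -0.385] t 31.4167 F [-0.3 -0.1 -1. ] gap mm 66.3 gf 0.0 j6 -31.0
```

Emit:
servo_tool(series="0.02 0.009 0 0 0 0;0.05 0.024 0 0 0 -0.05;0.085 0.04 0 0 0 -0.1;0.12 0.056 0 0 0 -0.16;0.155 0.073 0 0 0 -0.22;0.19 0.09 0 0 0 -0.28;0.225 0.106 0 0 0 -0.34;0.26 0.122 0 0 0 -0.385;0.29 0.137 0 0 0 -0.385;0.315 0.148 0 0 0 -0.385", claw=0.062)

```text
time_s: 32.25
tool_pos: [0.4401, -0.17, 0.1552]
ee_rot: [179.8, 0.0, -72.4]
contact_force: [-0.3, -0.2, -0.3]
finger_gap: 0.722
grasp_force: 0.0
```

```bash
python3 d.py 430.6 -189.1 150 -72.4
```

```text
d [0.0154 0.0148 0.0053] w [ 0.003  0.    -0.001] t 32.25 F [-0.3 -0.2 -0.3] gap mm 61.6 gf 0.0 j6 19.0
```

Emit:
servo_tool(series="0.01 0.008 0 0 0 0;0.0155 0.0135 0.005 0 0 0;0.0155 0.0135 0.005 0 0 0;0.0155 0.0135 0.005 0 0 0;0.0155 0.0135 0.005 0 0 0")

```text
time_s: 32.67
tool_pos: [0.4348, -0.1867, 0.1512]
ee_rot: [179.9, -0.1, -72.4]
contact_force: [0.3, -0.0, -0.0]
finger_gap: 0.726
grasp_force: 0.0
```

```bash
python3 d.py 430.6 -189.1 20 -72.4
python3 - <<'E'
from m import *
im,m=cam('wrist');save('w6',im)
E
```

```text
d [0.0009 0.0046 0.1312] w [ 0.001 -0.001  0.001] t 32.6667 F [ 0.3 -0.  -0. ] gap mm 62.0 gf 0.0 j6 22.0
```

View pics/w6.png

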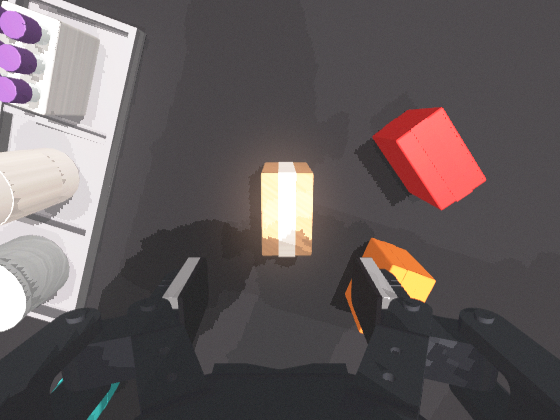

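Emit:
servo_tool(series="0.001 0.0045 0.01 0 0 0;0.001 0.0045 0.03 0 0 0;0.001 0.0045 0.055 0 0 0;0.001 0.0045 0.08 0 0 0;0.001 0.0045 0.1 0 0 0;0.001 0.0045 0.118 0 0 0;0.001 0.0045 0.127 0 0 0;0.001 0.0045 0.13 0 0 0;0.001 0.0045 0.13 0 0 0;0.001 0.0045 0.13 0 0 0")

```text
time_s: 33.55
tool_pos: [0.4317, -0.1899, 0.0227]
ee_rot: [-179.9, -0.1, -72.4]
contact_force: [-0.2, 0.1, 0.1]
finger_gap: 0.726
grasp_force: 0.0
```

Emit:
servo_tool(series="0 0 0 0 0 0;0 0 0 0 0 0;0 0 0 0 0 0;0 0 0 0 0 0;0 0 0 0 0 0;0 0 0 0 0 0;0 0 0 0 0 0;0 0 0 0 0 0", claw=0.02, grip_force=45)

```text
time_s: 34.22
tool_pos: [0.4317, -0.1901, 0.0229]
ee_rot: [-179.9, -0.2, -72.4]
contact_force: [-0.1, 0.4, 6.3]
finger_gap: 0.413
grasp_force: 45.8
```

Emit:
servo_tool(series="0 0 -0.01 0 0 0;0 0 -0.03 0 0 0;0 0 -0.06 0 0 0;0 0 -0.09 0 0 0;0 0 -0.12 0 0 0;0 0 -0.145 0 0 0;0 0 -0.16 0 0 0;0 0 -0.16 0 0 0;0 0 -0.16 0 0 0")

```text
time_s: 34.97
tool_pos: [0.4308, -0.1895, 0.1821]
ee_rot: [-179.9, -0.1, -72.4]
contact_force: [-0.6, -0.4, -2.3]
finger_gap: 0.414
grasp_force: 45.1
```

```bash
python3 d.py 621.3 219 180 -94.5
```

```text
d [-0.3319 -0.3049  0.002 ] w [-0.002 -0.001  0.385] t 34.9667 F [-0.6 -0.4 -2.3] gap mm 35.3 gf 45.1 j6 22.0
```

Emit:
servo_tool(series="-0.01 -0.009 0 0 0 0;-0.03 -0.028 0 0 0 0.04;-0.054 -0.05 0 0 0 0.08;-0.078 -0.072 0 0 0 0.12;-0.102 -0.094 0 0 0 0.17;-0.126 -0.116 0 0 0 0.22;-0.15 -0.138 0 0 0 0.27;-0.174 -0.16 0 0 0 0.32;-0.198 -0.182 0 0 0 0.36;-0.22 -0.202 0 0 0 0.385")

```text
time_s: 35.8
tool_pos: [0.5563, 0.0827, 0.1793]
ee_rot: [179.8, -0.1, -94.6]
contact_force: [0.8, -0.7, -2.1]
finger_gap: 0.413
grasp_force: 45.1
```

```bash
python3 d.py 621.3 219 180 -94.5
```

```text
d [-0.141  -0.0539 -0.0012] w [ 0.003 -0.003 -0.001] t 35.8 F [ 0.8 -0.7 -2.1] gap mm 35.3 gf 45.1 j6 -29.0
```

Emit:
servo_tool(series="-0.03 -0.011 0 0 0 0;-0.06 -0.023 0 0 0 0;-0.09 -0.035 0 0 0 0;-0.115 -0.044 0 0 0 0;-0.13 -0.05 0 0 0 0;-0.138 -0.053 0 0 0 0;-0.14 -0.0535 0 0 0 0;-0.14 -0.0535 0 0 0 0;-0.14 -0.0535 0 0 0 0;-0.14 -0.0535 0 0 0 0")

```text
time_s: 36.63
tool_pos: [0.6207, 0.2154, 0.1815]
ee_rot: [-180.0, -0.1, -94.5]
contact_force: [-1.0, -0.5, -0.9]
finger_gap: 0.415
grasp_force: 45.1
```

```bash
python3 d.py 621.3 219 28 -94.5
```

```text
d [-0.0039 -0.0002  0.1535] w [-0.    -0.002 -0.   ] t 36.6333 F [-1.  -0.5 -0.9] gap mm 35.4 gf 45.1 j6 -37.0
```

Emit:
servo_tool(series="-0.003 0 0.02 0 0 0;-0.003 0 0.05 0 0 0;-0.003 0 0.08 0 0 0;-0.003 0 0.11 0 0 0;-0.003 0 0.13 0 0 0;-0.003 0 0.142 0 0 0;-0.003 0 0.148 0 0 0;-0.003 0 0.15 0 0 0;-0.003 0 0.15 0 0 0;-0.003 0 0.15 0 0 0")

```text
time_s: 37.47
tool_pos: [0.6222, 0.2194, 0.0328]
ee_rot: [-179.8, -0.0, -94.5]
contact_force: [-0.7, 0.4, 0.1]
finger_gap: 0.413
grasp_force: 45.2
```

Emit:
servo_tool(series="0 0 0.0005 0 0 0;0 0 0.001 0 0 0;0 0 0.0015 0 0 0;0 0 0.002 0 0 0;0 0 0.0025 0 0 0;0 0 0.0025 0 0 0;0 0 0.0025 0 0 0")

```text
time_s: 38.05
tool_pos: [0.6213, 0.2193, 0.0287]
ee_rot: [-180.0, -0.1, -94.5]
contact_force: [-0.1, 0.9, -1.8]
finger_gap: 0.416
grasp_force: 45.2
```

Emit:
servo_tool(series="0 0 0.0005 0 0 0;0 0 0.001 0 0 0;0 0 0.0015 0 0 0;0 0 0.0015 0 0 0;0 0 0.0015 0 0 0")

```text
time_s: 38.47
tool_pos: [0.6214, 0.2193, 0.0279]
ee_rot: [-179.9, -0.1, -94.5]
contact_force: [-3.1, -0.2, 4.5]
finger_gap: 0.418
grasp_force: 45.8
```

Contact at the expected height; release, lift and look.

Emit:
servo_tool(series="0 0 -0.0005 0 0 0;0 0 -0.0005 0 0 0;0 0 -0.0005 0 0 0;0 0 -0.0005 0 0 0;0 0 -0.0005 0 0 0;0 0 -0.0005 0 0 0", claw=0.058)

```text
time_s: 38.97
tool_pos: [0.6213, 0.2192, 0.0276]
ee_rot: [-180.0, -0.1, -94.5]
contact_force: [0.4, 0.9, -0.8]
finger_gap: 0.678
grasp_force: 0.0
```

Emit:
servo_tool(series="0 0 -0.01 0 0 0;0 0 -0.03 0 0 0;0 0 -0.055 0 0 0;0 0 -0.08 0 0 0;0 0 -0.11 0 0 0;0 0 -0.14 0 0 0;0 0.02 -0.17 0 0 0;0 0.05 -0.19 0 0 0;0 0.08 -0.19 0 0 0;0 0.1 -0.19 0 0 0")

```text
time_s: 39.8
tool_pos: [0.5204, 0.2278, 0.2208]
ee_rot: [-179.8, 0.1, -94.5]
contact_force: [0.4, 0.7, 0.8]
finger_gap: 0.681
grasp_force: 0.0
```

Emit:
servo_tool(series="0 0.03 -0.03 0 0 0;0 0.06 -0.06 0 0 0;0 0.09 -0.08 0 0 0;0 0.1 -0.1 0 0 0;0 0.1 -0.1 0 0 0;0 0.1 -0.1 0 0 0")

```text
time_s: 40.3
tool_pos: [0.4215, 0.2356, 0.3202]
ee_rot: [-179.8, 0.1, -94.4]
contact_force: [0.3, 1.4, -0.1]
finger_gap: 0.678
grasp_force: 0.0
```

```bash
python3 d.py 450 219 300 -94.5
python3 - <<'E'
from m import *
s,_=cam('scene');d,_=cam('side')
save('fin',np.hstack([cv2.resize(s[80:400,130:400],(420,498),interpolation=2),cv2.resize(d[120:360,190:370],(373,498),interpolation=2)]))
E
```

```text
d [ 0.0144 -0.0296  0.0203] w [-0.004  0.002  0.002] t 40.3 F [ 0.3  1.4 -0.1] gap mm 57.9 gf 0.0 j6 -52.0
```

View pics/fin.png

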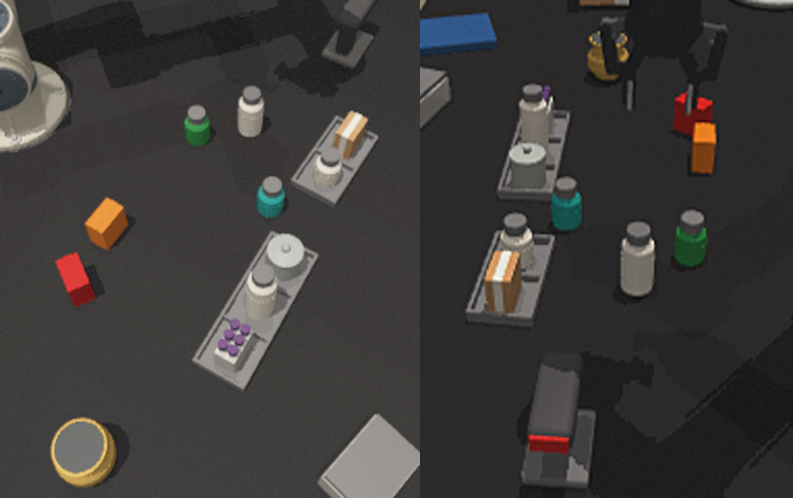

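All five items stand upright in their bays: jar (285,255), tall bottle (262,290), rack (235,345), short bottle (328,165) and carton (350,135). The middle bottle, pot and scanner haven't moved.

```bash
python3 -c "
from plant import bot
print(bot.close_job())"
```

```text
the job is handed in; nothing more can be done
None
```

The job is handed in at about 40 s: all five items were set down upright in their bays (tallest bottle in the middle bay), and the middle bottle, pot and scanner were left untouched.

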